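# Blow out a heater-block insert and hold it well-up

### The job

Take either one of the two aluminium heater-block inserts on the cart and push its blind well over the level brass spigot of the air blow-out station, fully home against the rubber washer, and keep it there a moment, so that the well is blown clean; the ends are alike but for the well, so feel which end goes on and turn the insert round if the plain end butts against the spigot. Then draw it off, turn it so that the well opens upward, and finish still holding it in the gripper, upright and at rest, more than 10 cm clear of the cart top, ready to be given its tube. Leave the other insert lying, and leave the small reagent bottle and the vial standing where they are.

Things in the scene. Friction and masses are not known exactly. Their poses are not given: they have to be found in the camera images.
- insert_1: Loose aluminium heater insert, a bar 40 x 40 x 60 mm, about 0.2 kg, lying on a long face, turned any way. One square end has a round blind well on the axis, 20 mm across, 42 mm deep; the other end is plain. Origin at the bar's centre, x along its length. The well may open at the +x or the -x end, not always as in the other insert: the frame does not tell, the spigot does.
- insert_2: Loose aluminium heater insert, a bar 40 x 40 x 60 mm, about 0.2 kg, lying on a long face, turned any way. One square end has a round blind well on the axis, 20 mm across, 42 mm deep; the other end is plain. Origin at the bar's centre, x along its length. The well may open at the +x or the -x end, not always as in the other insert: the frame does not tell, the spigot does.
- blowout: Fixed air blow-out station: foot 74 x 76 mm, alloy housing 44 mm wide and 66 mm high, black valve knob on one side, level brass spigot pointing to the station's own -x (towards the robot, 0.35 to 0.85 rad aslant from world -x towards -y). Origin on the cart top under the foot's centre, z up. Rubber washer face at x = -21 mm, spigot tip at x = -51 mm, spigot axis 45 mm up.
- spigot_tip (a point): Centre of the free end of the level brass spigot, 45 mm above the cart. The spigot is 15 mm thick, its last 4 mm tapered to 10 mm, and stands 30 mm out of the washer (30 mm across): with an insert fully home its centre is at this point. Rigid. Axes as blowout.
- bottle: Loose bystander: small dark reagent bottle with a white screw cap, 33 mm across, 63 mm high, standing beside the far end of the power unit. Origin at the centre of its underside.
- vial: Loose bystander: vial with a grey-white cap, 21 mm across, 53 mm high, standing at the right edge of the cart beyond the station's lane. Origin at the centre of its underside.
- power_unit: Fixed bystander: cream heater and power unit with a keypad, 231 mm long (along world x), 151 mm wide, 63 mm high, on the robot's left of the work area; its side nearest the work is at about y = 0.125 m. Origin at the centre of its underside. (Low things, a pipette, forceps and a timer, lie at the front of the cart at x < 0.42 m; a petri dish lies in the far right corner.)

How it is judged (in metres and radians):
On the way:
1. one insert is pushed over the spigot by its well, home against the washer (its centre within 6 mm of the spigot's tip) (distance between any of insert_1, insert_2 and spigot_tip below 0.006 m), for 0.3 s.
At the end, for the whole second after the job is handed in: One insert is held in the fingers with its well opening upward, its axis within 15 degrees of vertical, its centre more than 0.13 m above the cart top, at rest; the other insert lies within 3 cm of where it was (((angle between insert_1's own x axis and vertical below 0.26 rad and height (world z) of insert_1 above 0.13 m and contact force between insert_1 and the fingers above 1 N and linear speed of insert_1 below 0.03 m/s and angular speed of insert_1 below 0.3 rad/s and distance of insert_2 from where it was at the start of the episode below 0.03 m) or (angle between insert_2's own x axis and vertical above 2.8816 rad and height (world z) of insert_2 above 0.13 m and contact force between insert_2 and the fingers above 1 N and linear speed of insert_2 below 0.03 m/s and angular speed of insert_2 below 0.3 rad/s and distance of insert_1 from where it was at the start of the episode below 0.03 m))); the arm keeps its last pose, push and grip.
It fails at once if both inserts are taken from their places (the one not used moves more than 5 cm) (distance of each of insert_1, insert_2 from where it was at the start of the episode above 0.05 m).
It fails at once if the bottle or the vial is pushed more than 3 cm or tipped over (distance of any of bottle, vial from where it was at the start of the episode above 0.03 m or angle between any of bottle, vial's own z axis and vertical above 0.5 rad).
It also fails if it takes over 67 s, if anything falls off the work surface, if the arm or the gripper's body presses on something with over 40 N, if the wrist force passes 120 N, or if a joint passes its speed limit or range.

### The arm

A 6-joint arm with a two-finger parallel gripper is mounted at the origin on a cart in front of the work surface, level with it; the furniture and walls round the work are solid. World frame = base frame: x ahead of the robot, y to its left, z up, the work surface at z = 0. Lengths are in m, angles in degrees, forces in N, time in s.
With the tool pointing down it reaches from about 0.4 to 0.825 m from the base axis. Payload 7 kg.
Tool frame: the origin (TCP) lies between the finger pads; the fingertips stand 25 mm ahead of it and the grasp point (between the pads) lies 6 mm ahead of it; z points along the fingers, y is the line along which they close (so a half turn about z gives the same grasp; the last joint's range is limited). The gripper opens to 88 mm and grips with 3 to 60 N. Pads are 19 mm wide; open, the fingers measure 130 mm over their backs; the gripper's body (78 mm by 193 mm) begins 47 mm behind the grasp point.
Start: joints at [-53.279, 20.546, 0.682, 0, -70.136, -16.507], TCP at [0.233, -0.633, 0.252] pointing down, gripper open.
Joint ranges: [-176.03, 176.03], [-82.01, 121.73], [-58.28, 71.71], [-173.87, 95.51], [-174.79, -0.11], [-173.66, 173.66]. Speed limits (degrees/s): [136.94, 136.94, 172.46, 180, 180, 180].

### API

Orientations are given as [roll, pitch, yaw] about the fixed x, y, z axes, in that order (R = Rz(yaw) Ry(pitch) Rx(roll)).
In Python, from plant import ctrl, vision gives the robot as it stands (ctrl), with the cameras (vision).
- The arm moves only by the tool drive_effector, called as a command line: name --pt "numbers of a row" for each row, then --argument value for the rest. Schema: {"type":"object","properties":{"rows":{"type":"array","items":{"type":"array","items":{"type":"number"},"minItems":5,"maxItems":5},"minItems":1,"maxItems":8},"only":{"type":"string"},"quiet":{"type":"boolean"},"lines":{"type":"string"}},"required":["rows"],"additionalProperties":false}. rows is a list of rows, 1 to 8 of them, each of 5 numbers: dx, dy, dz in parts of the range, where 1.0 means 0.6 m, then a turn about the tool's z in parts of the range, where 1.0 means 90 degrees, then the finger opening in m; each row is the pose to reach, as a shift and turn from the pose commanded when the call began, along the tool's axes at that moment; what a row does not reach only later rows make up. A row lasts 1/8 s, in which the tool goes at most 0.0625 m and 10.7 degrees, less where a joint would pass 70% of its speed; a pose out of reach is approached as far as the arm can. The fingers move at their own pace and stop on an object; the grip force is fixed at half the most. Time passes only in rows, so rows that do not move let the fingers close. The tool returns the time, the measured TCP pose, the force, the opening and the grip force at its end. only (a regular expression) keeps the lines of the reply that match it, lines (a string "A,B") keeps lines A to B, and quiet returns only ok. Input that does not fit is refused with a message, and nothing moves.
- ctrl.get_obs(): the state, without advancing time (a new reading comes with each control period).
- vision.snapshot(name): name is "side" or "top" or "wrist"; returns a dict with "frame" (420x560x3 uint8, red, green, blue), "z_map" (420x560 float32, m along the optical axis (not along the pixel's ray), 0 where there is no reading), "fovy" (degrees; the focal length in pixels is half the picture's height over the tangent of half this angle, whatever the lens; pixels are square), "cx", "cy" (the principal point, pixels), "R" (3x3) and "t" (3): a world point X has camera coordinates R X + t; the wrist camera has in their place "T_tool_cam" (4x4, takes a point from camera to tool coordinates, whose origin is the TCP and whose axes are the flange's). Camera axes: x right, y down, z forward; pixel columns grow to the right and rows downward; lengths in m; the calibration is good to about 2 mm. A picture is of the moment at which its call begins: read the wrist's pose just before it.
- ctrl.close_job(): hands the job in; it is judged then, once.
The state is a dict: "clock": time; "joint_pos": joint angles; "qvel": joint speeds; "tau": joint torques, N m; "tool_pos": TCP position; "orientation": TCP orientation; "force": force on the tool from outside, world axes, zero at the start; "moment": the same for the moment, N m; "opening": finger opening in m; "gripper_force": force on a finger pad.
Only numpy, scipy, OpenCV 4.12 (cv2) and the standard library are available. Lean on these libraries where they do the work, as an engineer would, in place of code of your own. Each camera call takes 0.05 s, during which the arm holds its last target. There are 200 camera calls.

## Working session

There is one attempt and no reset: what is moved stays moved. The work goes in short steps, Python scripts to look and compute and a tool call to move; the robot and the scene stay as the last step left them, time stands still between calls to the robot, and variables do not carry over. Pictures are saved under pics/ and viewed, at most 10 in all, crops included, and the job is handed in when it is done.

```bash
ls; mkdir -p pics; python3 - <<'E'
from plant import ctrl, vision
import cv2,numpy as np
o=ctrl.get_obs();print({k:np.round(v,3).tolist() for k,v in o.items()})
for n in("top","side"):
    s=vision.snapshot(n);cv2.imwrite(f"pics/{n}0.png",s["frame"][:,:,::-1]);np.savez(f"{n}0.npz",**s)
    print(n,s["fovy"],s["cx"],s["cy"],s["R"].round(3).tolist(),s["t"].round(3))
E
```

```text
pics
plant.py
{'clock': 0.0, 'joint_pos': [-53.279, 20.592, 0.633, -0.022, -70.138, -16.506], 'qvel': [-0.027, -0.078, 0.015, 0.014, 0.094, 0.014], 'tau': [0.001, -58.272, 29.307, 6.998, 0.007, -0.0], 'tool_pos': [0.233, -0.633, 0.251], 'orientation': [179.901, -0.008, -159.792], 'force': [-0.377, 1.064, -0.414], 'moment': [-0.017, 0.002, -0.007], 'gripper_force': 0.0, 'opening': 0.088}
top 44.080528462189086 280.6639224427136 216.88491865631815 [[0.026, -1.0, 0.005], [-0.968, -0.027, -0.25], [0.25, 0.001, -0.968]] [0.017 0.588 0.877]
side 48.27578259351223 282.15637566229395 207.46233105085483 [[0.999, 0.034, 0.012], [0.031, -0.639, -0.768], [-0.019, 0.768, -0.64]] [-0.567  0.061  0.885]
```

View pics/top0.png

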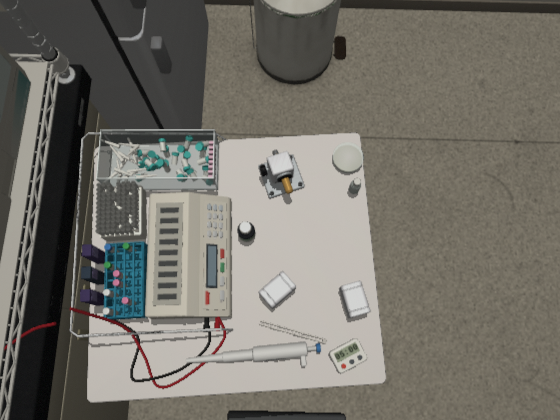

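View pics/side0.png

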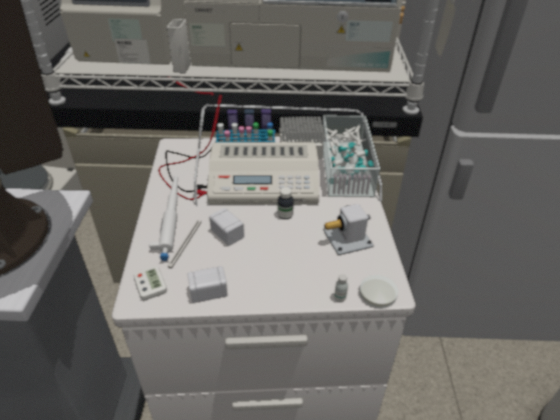

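The top view shows the inserts at about (277,290) and (355,300), the station at (281,165) with its spigot tip at about (287,188), the bottle at (246,231) and the vial at (355,185). The side view shows the same layout. Next I'll measure positions from the depth maps.

```bash
cat > h.py <<'E'
import numpy as np,cv2
def cloud(s):
    f=210/np.tan(np.radians(float(s["fovy"])/2));z=s["z_map"].astype(float)
    v,u=np.mgrid[:420,:560]
    P=np.stack([(u-s["cx"])/f*z,(v-s["cy"])/f*z,z],-1)
    W=(P-s["t"])@s["R"]; W[z==0]=np.nan
    return W
E
python3 - <<'E'
import numpy as np,cv2
from h import *
for n in("top","side"):
    s=np.load(f"{n}0.npz");W=cloud(s);fr=s["frame"]
    t=np.nan_to_num(W,nan=-9)
    box=(t[...,0]>.3)&(t[...,0]<.95)&(t[...,1]<.118)&(t[...,1]>-.4)
    print(n,"table z",np.nanmedian(t[...,2][box]))
    m=(box&(t[...,2]>.033)).astype(np.uint8)
    k,l,st,c=cv2.connectedComponentsWithStats(m)
    for i in range(1,k):
        if st[i,4]<15: continue
        p=t[l==i]; hi=p[:,2].max(); q=p[p[:,2]>np.percentile(p[:,2],95)-.005]
        r=cv2.minAreaRect(((q[:,:2])*1000).astype(np.float32))
        print(st[i],"zmax",hi.round(3),"zmed",np.median(p[:,2]).round(3),np.round(r[0],1),np.round(r[1],1),round(r[2],1))
    hsv=cv2.cvtColor(fr,cv2.COLOR_RGB2HSV)
    b=box&(hsv[...,0]>8)&(hsv[...,0]<28)&(hsv[...,1]>110)&(t[...,2]>.02)&(t[...,0]>.6)
    p=t[b];print("brass",len(p))
    if len(p):
        r=cv2.minAreaRect((p[:,:2]*1000).astype(np.float32));print(r,p[:,2].max(),np.median(p[:,2]));print(p[p[:,0].argmin()],p[p[:,0].argmax()])
s=np.load("side0.npz")["frame"][200:310,140:390,::-1];cv2.imwrite("pics/c1.png",cv2.resize(s,None,fx=3.2,fy=3.2,interpolation=cv2.INTER_CUBIC))
E
```

```text
top table z 0.0002204428137918401
[259 149  35  45 830] zmax 0.072 zmed 0.063 [695.9  36.3] [42.1 43.8] 20.9
[350 178  11  12  96] zmax 0.056 zmed 0.047 [ 668.2 -110.7] [12.5 11.9] 49.0
[237 221  18  18 244] zmax 0.067 zmed 0.054 [570.2  98.8] [21.1 20.3] 3.0
[259 271  37  36 702] zmax 0.046 zmed 0.04 [460.7  35.8] [39.2 59.8] 42.8
[340 280  31  37 717] zmax 0.046 zmed 0.04 [ 446.9 -107.7] [59.8 39.6] 16.5
brass 115
((657.7381591796875, 22.256481170654297), (31.344398498535156, 14.57850170135498), 18.901653289794922) 0.056165091266093134 0.05124798267630372
[0.64309981 0.02171806 0.05037428] [0.67492655 0.02043721 0.04557379]
side table z -0.0012980763522226963
[278 187  16  22 270] zmax 0.066 zmed 0.048 [569.8  98.1] [21.4 21.6] 88.8
[324 204  47  32 874] zmax 0.07 zmed 0.058 [695.   35.2] [43.1 44.1] 21.8
[209 208  35  27 515] zmax 0.043 zmed 0.04 [460.6  34.8] [39.2 62. ] 42.9
[188 266  39  26 741] zmax 0.043 zmed 0.04 [ 446.9 -109.5] [60.  40.5] 18.4
[336 274  13  17 160] zmax 0.056 zmed 0.043 [ 667.6 -111.8] [13.5 13.7] 24.3
brass 106
((661.4352416992188, 19.462932586669922), (33.38225555419922, 17.109525680541992), 38.30900573730469) 0.056416822321482867 0.05113514114611827
[0.64430283 0.01683047 0.04975047] [0.67421225 0.02157198 0.04429723]
```

View pics/c1.png

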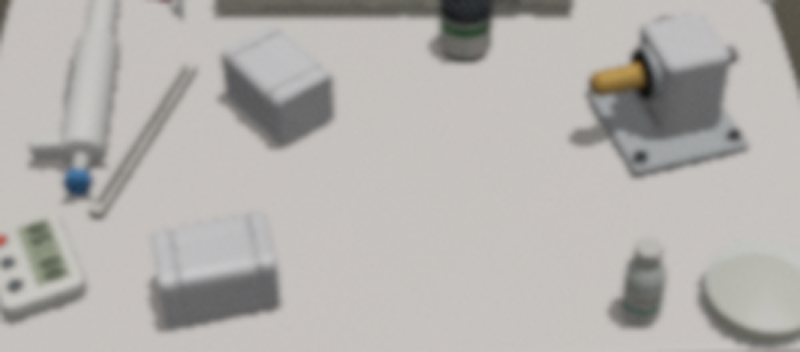

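The inserts, station, bottle and vial all match their given sizes and heights. I'll take the right-hand insert (B), centred at (0.447, -0.1085) with its axis at about 17.5°, and move above it first.

The manual's scale: shifts go in shares of 0.6 m and turns go in shares of 90 degrees. Converting my numbers, 0.38 m / 0.6 = 0.6333, 0.25 m / 0.6 = 0.4167, 2.7 degrees / 90 = 0.03.

drive_effector --pt "-0.0833 0.0833 0 0.03 0.088" --pt "-0.15 0.1667 0 0.03 0.088" --pt "-0.2333 0.25 0 0.03 0.088" --pt "-0.3167 0.3333 0 0.03 0.088" --pt "-0.3833 0.4167 0 0.03 0.088" --pt "-0.45 0.5 0 0.03 0.088" --pt "-0.5167 0.5667 0 0.03 0.088" --pt "-0.5833 0.6333 0 0.03 0.088"

```text
clock: 1.1
tool_pos: [0.4235, -0.1695, 0.2517]
orientation: [-180.0, 0.0, -162.5]
force: [1.7, -1.0, -0.1]
opening: 0.0878
gripper_force: 0.0
```

drive_effector --pt "-0.0533 0.0633 0 0 0.088" --pt "-0.0533 0.0633 0.0833 0 0.088" --pt "-0.0533 0.0633 0.1667 0 0.088" --pt "-0.0533 0.0633 0.1667 0 0.088" --pt "-0.0533 0.0633 0.1667 0 0.088"

```text
clock: 1.72
tool_pos: [0.4434, -0.1258, 0.1531]
orientation: [-179.9, 0.1, -162.5]
force: [-0.2, 0.5, 2.3]
opening: 0.0875
gripper_force: 0.0
```

```bash
cat > g.py <<'E'
import sys,numpy as np
from plant import ctrl, vision
# tx ty tz yaw -> tool-axis shift, from the measured pose
o=ctrl.get_obs();y=np.radians(o["orientation"][2]);a=[float(v) for v in sys.argv[1:]]
d=np.array(a[:3])-o["tool_pos"]
print("dx %.4f dy %.4f dz %.4f turn %.1f"%(d[0]*np.cos(y)+d[1]*np.sin(y),d[0]*np.sin(y)-d[1]*np.cos(y),-d[2],(np.degrees(y)-a[3]+180)%360-180),np.round(o["joint_pos"],0))
E
python3 g.py 0.447 -0.1085 0.028 -162.5
```

```text
dx -0.0086 dy 0.0154 dz 0.1251 turn 0.0 [  9.   6. -33.   0. -51. -81.]
```

```bash
cat > w.py <<'E'
import numpy as np,cv2
from plant import ctrl, vision
from scipy.spatial.transform import Rotation as Ro
def wrist(name):
    o=ctrl.get_obs();s=vision.snapshot("wrist");cv2.imwrite(f"pics/{name}.png",s["frame"][:,:,::-1])
    f=210/np.tan(np.radians(s["fovy"]/2));z=s["z_map"].astype(float);v,u=np.mgrid[:420,:560]
    P=np.stack([(u-s["cx"])/f*z,(v-s["cy"])/f*z,z],-1);T=s["T_tool_cam"]
    W=(P@T[:3,:3].T+T[:3,3])@Ro.from_euler("xyz",o["orientation"],degrees=True).as_matrix().T+o["tool_pos"]
    W[z==0]=-9
    return s,W
E
python3 - <<'E'
from w import *
s,W=wrist("w1");print(s["T_tool_cam"].round(3).tolist())
m=((np.hypot(W[...,0]-.447,W[...,1]+.108)<.06)&(W[...,2]>.036)&(W[...,2]<.046))
q=W[m];print(len(q),np.median(q[:,2]),cv2.minAreaRect((q[:,:2]*1000).astype(np.float32)))
E
```

```text
[[0.0, -0.967, -0.254, 0.067], [1.0, -0.0, 0.0, 0.0], [-0.0, -0.254, 0.967, -0.133], [0.0, 0.0, 0.0, 1.0]]
4457 0.03947264907944431 ((447.048095703125, -108.18185424804688), (60.17626953125, 39.18418884277344), 17.29619598388672)
```

View pics/w1.png

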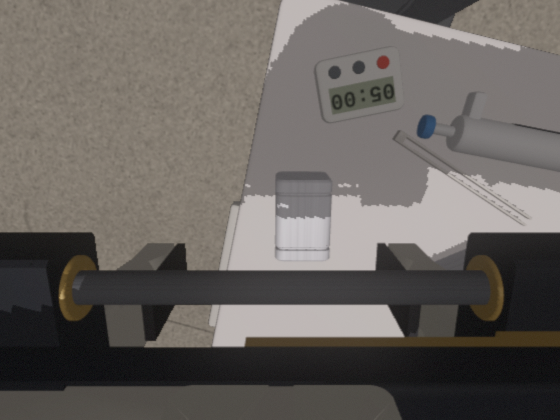

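The wrist view shows the insert at pixels (275-331, 174-260). Its measured centre is (0.447, -0.108) and its axis is 17.3°, which agrees with the other cameras. Now I'll grasp it.

In the tool's units: 0.125 m / 0.6 = 0.2083, 0.09 m / 0.6 = 0.15.

drive_effector --pt "-0.0143 0.0257 0.0667 0 0.088" --pt "-0.0143 0.0257 0.15 0 0.088" --pt "-0.0143 0.0257 0.2083 0 0.088" --pt "-0.0143 0.0257 0.2083 0 0.088" --pt "-0.0143 0.0257 0.2083 0 0.03" --pt "-0.0143 0.0257 0.2083 0 0.03" --pt "-0.0143 0.0257 0.2083 0 0.03" --pt "-0.0143 0.0257 0.2083 0 0.03"

```text
clock: 2.78
tool_pos: [0.4462, -0.1083, 0.0269]
orientation: [-180.0, 0.0, -162.5]
force: [-0.3, -0.3, 0.6]
opening: 0.0532
gripper_force: 0.0
```

drive_effector --pt "0 0 0 0 0.03" --pt "0 0 0 0 0.03" --pt "0 0 -0.0833 0 0.03" --pt "0 0 -0.1667 0 0.03" --pt "0 0 -0.2 0 0.03" --pt "0 0 -0.2 0 0.03"

```text
clock: 3.52
tool_pos: [0.4467, -0.1081, 0.1478]
orientation: [-180.0, 0.2, -162.5]
force: [0.1, 0.9, -2.1]
opening: 0.0398
gripper_force: 30.0
```

```bash
python3 g.py 0.56 -0.03 0.14 -159
```

```text
dx -0.1316 dy 0.0404 dz 0.0078 turn -3.5 [ 11.   6. -34.  -0. -50. -84.]
```

```bash
python3 - <<'E'
import numpy as np,cv2
from h import *
from scipy.optimize import least_squares
A=[]
for n in("top","side"):
    s=np.load(f"{n}0.npz");W=np.nan_to_num(cloud(s),nan=-9);hsv=cv2.cvtColor(s["frame"],cv2.COLOR_RGB2HSV)
    b=(hsv[...,0]>8)&(hsv[...,0]<28)&(hsv[...,1]>110)&(W[...,2]>.036)&(W[...,2]<.056)&(abs(W[...,0]-.66)<.03)&(abs(W[...,1]-.02)<.03)
    A.append(W[b])
for nm,p in(("top",A[0]),("side",A[1]),("both",np.vstack(A))):
    def res(v):
        a=v[1];lat=-(p[:,0]-.66)*np.sin(a)+(p[:,1]-v[0])*np.cos(a)
        return np.hypot(lat,p[:,2]-v[2])-.0075
    r=least_squares(res,[.022,.37,.045],loss="soft_l1",f_scale=.001);a=r.x[1]
    u=np.array([np.cos(a),np.sin(a)]);al=(p[:,:2]-[.66,r.x[0]])@u
    e=np.percentile(al,[0,3,97,100]);print(nm,len(p),r.x.round(4),"deg",np.degrees(a).round(1),"tip",([.66,r.x[0]]+u*e[1]).round(4),"ext",e.round(4))
    # housing rear: lateral of housing centre
    print(" housing lateral",(-(.6955-.66)*np.sin(a)+(.0358-r.x[0])*np.cos(a)).round(4))
E
```

```text
top 114 [0.0226 0.3807 0.0452] deg 21.8 tip [0.6452 0.0167] ext [-0.0179 -0.0159  0.013   0.0135]
 housing lateral -0.0009
side 105 [0.0234 0.3232 0.0456] deg 18.5 tip [0.6447 0.0183] ext [-0.017  -0.0162  0.0129  0.0143]
 housing lateral 0.0005
both 219 [0.0229 0.3593 0.0452] deg 20.6 tip [0.6448 0.0172] ext [-0.018  -0.0162  0.013   0.0145]
 housing lateral -0.0004
```

In the tool's units: -0.1681 m / 0.6 = -0.2802, 0.06 m / 0.6 = 0.1, -3.7 degrees / 90 = -0.0411.

```bash
python3 g.py 0.5876 -0.0049 0.052 -158.8
```

```text
dx -0.1654 dy 0.0560 dz 0.0958 turn -3.7 [ 11.   6. -34.  -0. -50. -84.]
```

drive_effector --pt "-0.0833 0.0167 0 -0.0411 0.03" --pt "-0.1667 0.05 0.05 -0.0411 0.03" --pt "-0.25 0.0783 0.1 -0.0411 0.03" --pt "-0.2802 0.0937 0.1597 -0.0411 0.03" --pt "-0.2802 0.0937 0.1597 -0.0411 0.03" --pt "-0.2802 0.0937 0.1597 -0.0411 0.03"

```text
clock: 4.28
tool_pos: [0.5884, -0.0045, 0.0497]
orientation: [180.0, -0.1, -158.8]
force: [0.5, -1.0, -1.1]
opening: 0.0397
gripper_force: 30.0
```

```bash
python3 g.py 0.5876 -0.0049 0.052 -158.8;  python3 - <<'E'
from w import *
s,W=wrist("w2")
for n in ("side","top"):
    f=vision.snapshot(n)["frame"]
    f=f[180:290,200:400] if n=="side" else f[130:240,210:410]
    cv2.imwrite(f"pics/{n}2.png",cv2.resize(f[:,:,::-1],None,fx=3.8,fy=3.8,interpolation=cv2.INTER_CUBIC))
E
```

```text
dx 0.0009 dy -0.0001 dz -0.0023 turn 0.0 [ 19.  24. -24.   0. -42. -87.]
```

View pics/side2.png

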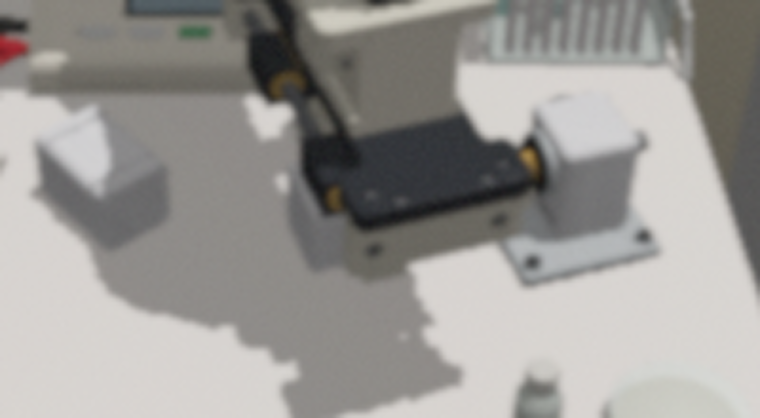

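The side view shows the gripper holding the insert in line with the spigot; the brass is at crop (530,160) and nothing else is in the way. I'll raise it 2 mm, advance, and feel for contact.

In the tool's units: -0.036 m / 0.6 = -0.06, -0.0023 m / 0.6 = -0.0038.

drive_effector --pt "-0.0167 0 -0.0038 0 0.03" --pt "-0.0333 0 -0.0038 0 0.03" --pt "-0.04 0 -0.0038 0 0.03" --pt "-0.045 0 -0.0038 0 0.03" --pt "-0.05 0 -0.0038 0 0.03" --pt "-0.0533 0 -0.0038 0 0.03" --pt "-0.0567 0 -0.0038 0 0.03" --pt "-0.06 0 -0.0038 0 0.03"

```text
clock: 5.42
tool_pos: [0.623, 0.0089, 0.053]
orientation: [180.0, -0.0, -158.8]
force: [0.0, 0.3, -1.7]
opening: 0.0401
gripper_force: 30.0
```

```bash
python3 g.py 0.6435 0.0168 0.052 -158.8
```

```text
dx -0.0220 dy -0.0001 dz 0.0010 turn 0.0 [ 19.  26. -19.  -0. -44. -88.]
```

There's no resistance with the front face 8 mm past the tip, so this is the well end. I'll continue in.

In the tool's units: -0.017 m / 0.6 = -0.0283, -0.015 m / 0.6 = -0.025.

drive_effector --pt "-0.0067 0 0.0017 0 0.03" --pt "-0.0133 0 0.0017 0 0.03" --pt "-0.02 0 0.0017 0 0.03" --pt "-0.025 0 0.0017 0 0.03" --pt "-0.0283 0 0.0017 0 0.03"

```text
clock: 6.05
tool_pos: [0.639, 0.0151, 0.052]
orientation: [-180.0, -0.0, -158.8]
force: [0.2, -0.7, -1.0]
opening: 0.04
gripper_force: 30.0
```

```bash
python3 g.py 0.6435 0.0168 0.052 -158.8
```

```text
dx -0.0048 dy -0.0001 dz 0.0000 turn 0.0 [ 19.  28. -17.   0. -45. -88.]
```

In the tool's units: -0.005 m / 0.6 = -0.0083, -0.004 m / 0.6 = -0.0067.

drive_effector --pt "-0.0033 0 0 0 0.03" --pt "-0.005 0 0 0 0.03" --pt "-0.0067 0 0 0 0.03" --pt "-0.0083 0 0 0 0.03" --pt "-0.0083 0 0 0 0.03"

```text
clock: 6.68
tool_pos: [0.6434, 0.0168, 0.052]
orientation: [180.0, -0.0, -158.8]
force: [-1.2, -0.2, -1.7]
opening: 0.0398
gripper_force: 30.0
```

In the tool's units: -0.002 m / 0.6 = -0.0033, -0.001 m / 0.6 = -0.0017.

drive_effector --pt "-0.0017 0 0 0 0.03" --pt "-0.0033 0 0 0 0.03" --pt "-0.0033 0 0 0 0.03"

```text
clock: 7.05
tool_pos: [0.6435, 0.0169, 0.0517]
orientation: [180.0, -0.2, -158.8]
force: [-5.8, -1.6, 1.8]
opening: 0.0397
gripper_force: 30.0
```

drive_effector --pt "-0.0017 0 0 0 0.03" --pt "-0.0033 0 0 0 0.03" --pt "-0.0033 0 0 0 0.03"

```text
clock: 7.42
tool_pos: [0.6435, 0.0169, 0.0513]
orientation: [180.0, -0.4, -158.9]
force: [-11.2, -3.1, 5.2]
opening: 0.0401
gripper_force: 30.0
```

The insert is against the washer at the expected place. I'll push slightly harder and hold.

In the tool's units: -0.002 m / 0.6 = -0.0033, -0.001 m / 0.6 = -0.0017.

drive_effector --pt "-0.0017 0 0 0 0.03" --pt "-0.0033 0 0 0 0.03" --pt "-0.0033 0 0 0 0.03" --pt "-0.0033 0 0 0 0.03" --pt "-0.0033 0 0 0 0.03" --pt "-0.0033 0 0 0 0.03" --pt "-0.0033 0 0 0 0.03" --pt "-0.0033 0 0 0 0.03"

```text
clock: 8.43
tool_pos: [0.6436, 0.0169, 0.051]
orientation: [179.9, -0.6, -158.9]
force: [-16.0, -6.0, 7.3]
opening: 0.0397
gripper_force: 30.0
```

```bash
python3 - <<'E'
import numpy as np,cv2
from plant import ctrl, vision
a=vision.snapshot("side")["frame"][180:290,200:400];b=vision.snapshot("top")["frame"][130:240,210:410]
cv2.imwrite("pics/home.png",cv2.resize(np.hstack([a,b])[:,:,::-1],None,fx=2,fy=2,interpolation=cv2.INTER_CUBIC))
E
```

```text
(no output)
```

View pics/home.png

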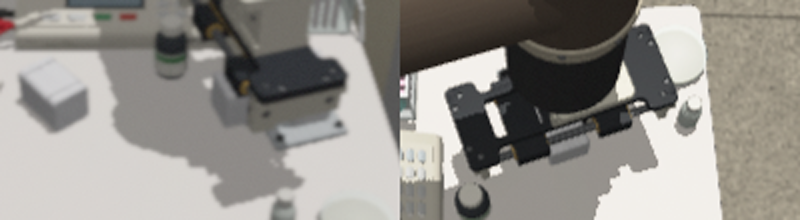

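The picture shows the insert seated against the housing, with the bottle and vial untouched. Contact came at the computed home position and I held it for over 1 s. Now I'll draw it off.

The tool can only point down, so I'll turn the insert about its pads: lower its well end onto the spigot tip so it pivots upward, then press the plain end flat on the cart.

In the tool's units: 0.05 m / 0.6 = 0.0833, -0.035 m / 0.6 = -0.0583.

drive_effector --pt "0.0167 0 0 0 0.03" --pt "0.0333 0 0 0 0.03" --pt "0.0583 0 0 0 0.03" --pt "0.0833 0 0 0 0.03" --pt "0.0833 0 0 0 0.03" --pt "0.0833 0 -0.0333 0 0.03" --pt "0.0833 0 -0.0583 0 0.03" --pt "0.0833 0 -0.0583 0 0.03"

```text
clock: 9.52
tool_pos: [0.6036, 0.0013, 0.0885]
orientation: [-180.0, 0.2, -158.8]
force: [-1.1, -0.1, -1.7]
opening: 0.0402
gripper_force: 30.0
```

```bash
python3 g.py 0.6202 0.0078 0.083 -158.8
```

```text
dx -0.0179 dy 0.0000 dz 0.0055 turn 0.0 [ 19.  22. -20.   0. -47. -87.]
```

In the tool's units: 0.018 m / 0.6 = 0.03, -0.0175 m / 0.6 = -0.0292.

drive_effector --pt "-0.0167 0 0 0 0.03" --pt "-0.0292 0 0 0 0.03" --pt "-0.0292 0 0.01 0 0.03" --pt "-0.0292 0 0.0167 0 0.03" --pt "-0.0292 0 0.0233 0 0.03" --pt "-0.0292 0 0.03 0 0.03"

```text
clock: 10.28
tool_pos: [0.6178, 0.0068, 0.0707]
orientation: [-180.0, -0.1, -158.7]
force: [-10.4, -0.1, 19.0]
opening: 0.04
gripper_force: 30.0
```

drive_effector --pt "0 0 0.005 0 0.03" --pt "0 0 0.01 0 0.03" --pt "0 0 0.01 0 0.03"

```text
clock: 10.65
tool_pos: [0.617, 0.0066, 0.0641]
orientation: [-180.0, -0.2, -158.8]
force: [-10.6, -0.4, 16.2]
opening: 0.04
gripper_force: 30.0
```

In the tool's units: 0.008 m / 0.6 = 0.0133, 0.004 m / 0.6 = 0.0067.

drive_effector --pt "0 0 0.0067 0 0.03" --pt "0 0 0.0133 0 0.03" --pt "0 0 0.0133 0 0.03"

```text
clock: 11.02
tool_pos: [0.6169, 0.0065, 0.0558]
orientation: [180.0, -0.2, -158.8]
force: [-10.1, -0.9, 13.9]
opening: 0.0401
gripper_force: 30.0
```

```bash
python3 - <<'E'
import numpy as np,cv2
from plant import ctrl, vision
a=vision.snapshot("side")["frame"][170:270,250:400];cv2.imwrite("pics/p1.png",cv2.resize(a[:,:,::-1],None,fx=5,fy=5,interpolation=cv2.INTER_CUBIC))
E
```

```text
(no output)
```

View pics/p1.png

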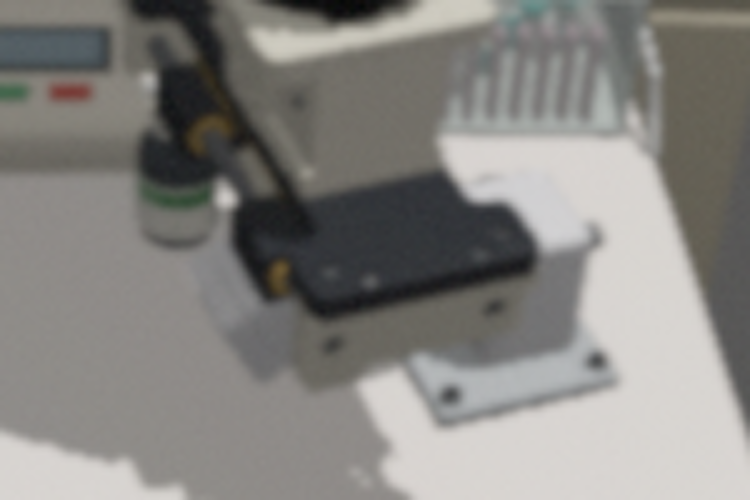

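The plain end, at crop (240,310), has swung down, so the insert is pivoting as planned. I'll continue lowering.

In the tool's units: 0.01 m / 0.6 = 0.0167, 0.008 m / 0.6 = 0.0133.

drive_effector --pt "0 0 0.0067 0 0.03" --pt "0 0 0.0133 0 0.03" --pt "0 0 0.0167 0 0.03" --pt "0 0 0.0167 0 0.03"

```text
clock: 11.58
tool_pos: [0.6178, 0.0069, 0.046]
orientation: [-180.0, -0.1, -158.8]
force: [-7.9, -0.0, 13.0]
opening: 0.0398
gripper_force: 30.0
```

drive_effector --pt "0 0 -0.0033 0 0.03" --pt "0.025 0 -0.0033 0 0.03" --pt "0.05 0 -0.0033 0 0.03" --pt "0.0667 0 -0.0033 0 0.03" --pt "0.0667 0 -0.0033 0 0.03" --pt "0.0667 0 -0.0033 0 0.03"

```text
clock: 12.32
tool_pos: [0.582, -0.0071, 0.0473]
orientation: [-180.0, 0.0, -158.8]
force: [0.5, 0.8, -2.1]
opening: 0.0398
gripper_force: 30.0
```

```bash
python3 - <<'E'
from w import *
s,W=wrist("w3")
c=vision.snapshot("side");np.savez("p2.npz",**c)
a=c["frame"][170:280,220:370];b=s["frame"]
cv2.imwrite("pics/p2.png",np.hstack([cv2.resize(a[:,:,::-1],(409,300),interpolation=cv2.INTER_CUBIC),cv2.resize(b[:,:,::-1],(390,300))]))
E
```

```text
(no output)
```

View pics/p2.png

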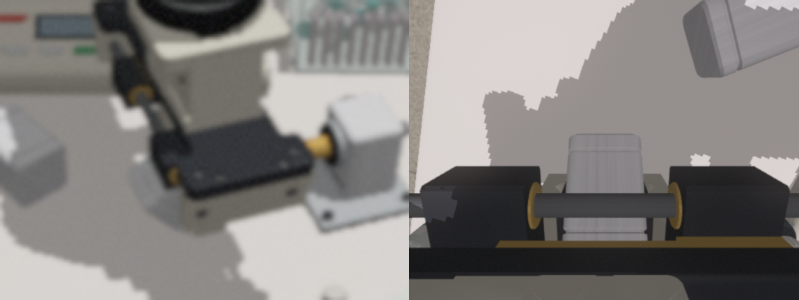

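The insert is tilted, and its former top face is visible in the wrist view at about (605,185). I'll measure the tilt from the depth map.

```bash
cat > tilt.py <<'E'
from w import *
import sys
s,W=wrist(sys.argv[1]);o=ctrl.get_obs()
W=W[::2,::2].reshape(-1,3);R=Ro.from_euler("xyz",o["orientation"],degrees=True).as_matrix()
p=(W-o["tool_pos"])@R   # tool coords
q=p[(abs(p[:,1])<.014)&(p[:,0]>.003)&(p[:,0]<.045)&(p[:,2]>-.045)&(p[:,2]<.043)]
best=None
rng=np.random.default_rng(0)
for _ in range(400):
    a=q[rng.choice(len(q),3,False)];n=np.cross(a[1]-a[0],a[2]-a[0])
    if np.linalg.norm(n)<1e-5: continue
    n/=np.linalg.norm(n);k=abs((q-a[0])@n)<.001
    if best is None or k.sum()>best.sum(): best=k
c=q[best];n=np.linalg.svd(c-c.mean(0))[2][2];n*=np.sign(n[0])
print(len(q),best.sum(),"n tool",n.round(3),"axis from vertical deg",np.degrees(np.arctan2(-n[2],n[0])).round(1),"offset",(c.mean(0)@n).round(4),"z range of face (tool)",np.percentile(c[:,2],[1,99]).round(4),"lowest/highest z world",(o["tool_pos"][2]-np.percentile(c[:,2],[99,1])).round(4))
E
python3 tilt.py w4
```

```text
1816 1627 n tool [ 0.648  0.003 -0.762] axis from vertical deg 49.6 offset 0.0232 z range of face (tool) [-0.0282  0.0025] lowest/highest z world [0.0446 0.0753]
```

The insert is 40° up from level and has slid about 7 mm in the pads. I'll make a second pass, pushing horizontally with the spigot tip under the well-end edge, which gives a longer lever, then sinking.

In the tool's units: -0.047 m / 0.6 = -0.0783, -0.003 m / 0.6 = -0.005.

drive_effector --pt "-0.025 0 -0.005 0 0.03" --pt "-0.05 0 -0.005 0 0.03" --pt "-0.0617 0 -0.005 0 0.03" --pt "-0.0683 0 -0.005 0 0.03" --pt "-0.0733 0 -0.005 0 0.03" --pt "-0.0783 0 -0.0017 0 0.03"

```text
clock: 13.22
tool_pos: [0.6218, 0.0085, 0.0484]
orientation: [180.0, -0.4, -158.8]
force: [-16.9, -2.9, 16.5]
opening: 0.0397
gripper_force: 30.0
```

drive_effector --pt "-0.0033 0 0.0033 0 0.03" --pt "-0.0067 0 0.0067 0 0.03" --pt "-0.0067 0 0.0067 0 0.03"

```text
clock: 13.6
tool_pos: [0.6241, 0.0094, 0.044]
orientation: [179.9, -0.5, -158.9]
force: [-16.3, -3.1, 13.1]
opening: 0.0402
gripper_force: 30.0
```

```bash
python3 g.py 0.6435 0.0168 0.04 -158.8; python3 tilt.py w5
```

```text
dx -0.0207 dy -0.0001 dz 0.0040 turn -0.1 [ 19.  27. -19.  -0. -44. -88.]
2303 2013 n tool [ 0.75  -0.003 -0.661] axis from vertical deg 41.4 offset 0.0263 z range of face (tool) [-0.0364  0.0058] lowest/highest z world [0.0382 0.0804]
```

In the tool's units: -0.007 m / 0.6 = -0.0117, -0.005 m / 0.6 = -0.0083.

drive_effector --pt "-0.005 0 0.0033 0 0.03" --pt "-0.0083 0 0.0067 0 0.03" --pt "-0.0117 0 0.0083 0 0.03" --pt "-0.0117 0 0.0083 0 0.03"

```text
clock: 14.15
tool_pos: [0.6289, 0.0113, 0.0382]
orientation: [179.9, -0.7, -158.9]
force: [-19.4, -5.0, 12.3]
opening: 0.0394
gripper_force: 30.0
```

```bash
python3 g.py 0.6435 0.0168 0.04 -158.8; python3 tilt.py w6
```

```text
dx -0.0156 dy -0.0001 dz -0.0018 turn -0.1 [ 19.  28. -18.  -0. -44. -88.]
2581 1910 n tool [ 0.848 -0.003 -0.531] axis from vertical deg 32.1 offset 0.0305 z range of face (tool) [-0.0384  0.0105] lowest/highest z world [0.0277 0.0766]
```

It's now at 58°, just past the balance angle of 56°. I'll push a little further, set its edge on the cart, then open so it stands or leans on the spigot, and regrip at its centre.

The manual's scale: shifts go in shares of 0.6 m and turns go in shares of 90 degrees. Converting my numbers, -0.006 m / 0.6 = -0.01, -0.005 m / 0.6 = -0.0083.

drive_effector --pt "-0.005 0 0.0017 0 0.03" --pt "-0.0083 0 0.0033 0 0.03" --pt "-0.01 0 0.005 0 0.03" --pt "-0.01 0 0.005 0 0.03"

```text
clock: 14.7
tool_pos: [0.6332, 0.013, 0.0346]
orientation: [179.9, -0.9, -158.9]
force: [-21.2, -5.4, 10.6]
opening: 0.0399
gripper_force: 30.0
```

```bash
python3 g.py 0.6435 0.0168 0.04 -158.8; python3 tilt.py w7
```

```text
dx -0.0109 dy -0.0002 dz -0.0054 turn -0.1 [ 19.  29. -18.  -0. -44. -88.]
2324 1995 n tool [ 0.908  0.003 -0.418] axis from vertical deg 24.7 offset 0.0341 z range of face (tool) [-0.0337  0.0146] lowest/highest z world [0.02   0.0683]
```

In the tool's units: 0.005 m / 0.6 = 0.0083, 0.003 m / 0.6 = 0.005.

drive_effector --pt "0.005 0 0.0017 0 0.03" --pt "0.0083 0 0.0033 0 0.03" --pt "0.0083 0 0.0033 0 0.03"

```text
clock: 15.12
tool_pos: [0.6331, 0.0129, 0.0344]
orientation: [180.0, -0.3, -158.8]
force: [-11.9, -2.0, 10.6]
opening: 0.04
gripper_force: 30.0
```

```bash
python3 tilt.py w8
```

```text
2324 1968 n tool [ 0.908  0.003 -0.419] axis from vertical deg 24.8 offset 0.034 z range of face (tool) [-0.0336  0.0148] lowest/highest z world [0.0196 0.068 ]
```

drive_effector --pt "0 0 0 0 0.046" --pt "0 0 0 0 0.046" --pt "0 0 0 0 0.05" --pt "0 0 0 0 0.05"

```text
clock: 15.68
tool_pos: [0.6367, 0.0142, 0.034]
orientation: [-180.0, 0.0, -158.8]
force: [0.2, 0.7, 0.5]
opening: 0.0496
gripper_force: 0.0
```

```bash
python3 tilt.py w9
```

```text
1886 946 n tool [ 0.002 -0.    -1.   ] axis from vertical deg 89.9 offset 0.0258 z range of face (tool) [-0.0267 -0.0248] lowest/highest z world [0.0588 0.0606]
```

```bash
python3 - <<'E'
from w import *
s,W=wrist("w10");o=ctrl.get_obs();R=Ro.from_euler("xyz",o["orientation"],degrees=True).as_matrix()
p=(W-o["tool_pos"])@R
m=(abs(W[...,2]-.0597)<.0025)&(abs(p[...,1])<.03)&(p[...,0]>-.03)&(p[...,0]<.06)
q=p[m][:,:2]*1000;print(len(q),cv2.minAreaRect(q.astype(np.float32)),q.min(0),q.max(0))
E
```

```text
10584 ((22.31658363342285, 0.026172637939453125), (58.31985855102539, 57.832115173339844), 89.71785736083984) [ -6.74131311 -28.99830467] [51.23100115 29.30571593]
```

View pics/w10.png

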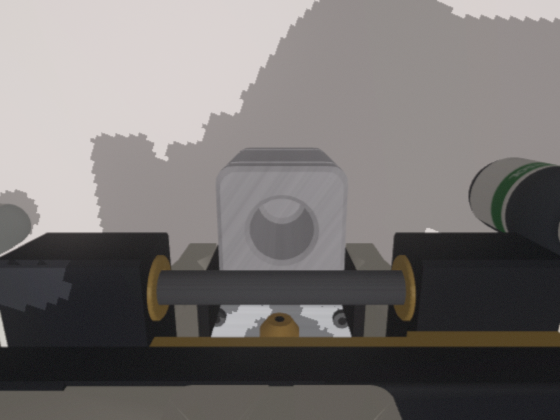

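The insert is standing upright on the cart with the well open on top, its rim centred at about (284,228). I'll locate its centre and regrip.

```bash
python3 - <<'E'
from w import *
s,W=wrist("w11");o=ctrl.get_obs();R=Ro.from_euler("xyz",o["orientation"],degrees=True).as_matrix()
p=(W-o["tool_pos"])@R
m=(abs(W[...,2]-.0597)<.0025)
for c in (235,250,284,315,330):
    k=np.where(m[150:262,c])[0]+150; print(c,k.min(),k.max(),(p[k.min(),c]*1000).round(1),(p[k.max(),c]*1000).round(1))
for r in (200,240):
    k=np.where(m[r,215:352])[0]+215;print(r,(p[r,k.min()]*1000).round(1),(p[r,k.max()]*1000).round(1))
E
```

```text
235 166 261 [ 50.8 -13.5 -24.1] [ 21.1 -14.2 -25.8]
250 166 261 [ 51.   -8.9 -25.1] [ 21.1  -9.5 -25.9]
284 165 261 [ 51.1   1.2 -24.1] [ 20.7   1.2 -24.8]
315 166 261 [ 50.8  10.4 -23.9] [ 20.5  11.1 -24.5]
330 166 261 [ 50.8  15.  -23.5] [ 20.8  15.8 -25.3]
200 [ 40.5 -19.5 -24.5] [ 40.5  20.  -24.6]
240 [ 27.5 -19.5 -24.2] [ 27.1  20.3 -23.2]
```

In the tool's units: 0.031 m / 0.6 = 0.0517, -0.004 m / 0.6 = -0.0067.

drive_effector --pt "0 0 -0.0067 0 0.056" --pt "0.0167 0 -0.0067 0 0.056" --pt "0.0333 0 -0.0067 0 0.056" --pt "0.0517 0 -0.0067 0 0.056" --pt "0.0517 0 -0.0067 0 0.056" --pt "0.0517 0 -0.0067 0 0.03" --pt "0.0517 0 -0.0067 0 0.03" --pt "0.0517 0 -0.0067 0 0.03"

```text
clock: 16.82
tool_pos: [0.6079, 0.0031, 0.0381]
orientation: [-180.0, 0.0, -158.8]
force: [1.1, 0.1, 1.0]
opening: 0.0395
gripper_force: 30.0
```

drive_effector --pt "0 0 0 0 0.03" --pt "0 0 0 0 0.03" --pt "0 0 -0.05 0 0.03" --pt "0 0 -0.1167 0 0.03" --pt "0 0 -0.1833 0 0.03" --pt "0 0 -0.25 0 0.03" --pt "0 0 -0.2667 0 0.03" --pt "0 0 -0.2667 0 0.03"

```text
clock: 17.82
tool_pos: [0.6073, 0.003, 0.198]
orientation: [180.0, 0.0, -158.8]
force: [0.8, -0.0, -2.3]
opening: 0.04
gripper_force: 30.0
```

drive_effector --pt "0 0 0 0 0.03" --pt "0 0 0 0 0.03" --pt "0 0 0 0 0.03" --pt "0 0 0 0 0.03"

```text
clock: 18.32
tool_pos: [0.6075, 0.0029, 0.1977]
orientation: [180.0, -0.0, -158.8]
force: [-0.3, 0.3, -2.3]
opening: 0.0397
gripper_force: 30.0
```

```bash
python3 - <<'E'
from w import *
s,W=wrist("w12");a=vision.snapshot("side")["frame"];o=ctrl.get_obs()
R=Ro.from_euler("xyz",o["orientation"],degrees=True).as_matrix();p=((W-o["tool_pos"])@R)[150:262,225:340].reshape(-1,3)
q=p[(p[:,2]>-.032)&(p[:,2]<-.02)&(abs(p[:,1])<.018)];n=np.linalg.svd(q-q.mean(0),full_matrices=False)[2][2];print(len(q),n.round(3),q[:,2].mean()) if len(q)>9 else print(len(q))
cv2.imwrite("pics/f.png",np.hstack([cv2.resize(s["frame"][:,:,::-1],(400,300)),cv2.resize(a[:,:,::-1],(400,300))]))
E
```

```text
413 [-0.997  0.001 -0.081] -0.020745412416320157
```

View pics/f.png

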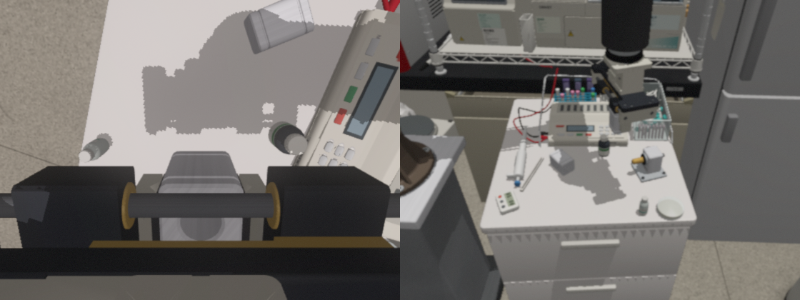

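The final view shows the insert held upright with its centre about 0.19 m up and the well on top, and the weight reads about 2 N. The other insert, the bottle and the vial are where they were, so I'm handing in.

```bash
python3 -c "
from plant import ctrl, vision
print(ctrl.close_job())"
```

```text
the job is handed in; nothing more can be done
None
```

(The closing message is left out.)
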